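# Ease a mould press by one turn of its hand wheel

## Robot

A 6-joint arm with a two-finger parallel gripper is mounted at the origin on the work surface. World frame = base frame: x ahead of the robot, y to its left, z up, the work surface at z = 0. Lengths are in m, angles in rad, forces in N, time in s.
With the tool pointing down it reaches from about 0.325 to 0.775 m from the base axis. Payload 5.5 kg.
Tool frame: the origin (TCP) lies between the finger pads; the fingertips stand 8 mm ahead of it and the grasp point (between the pads) lies 11 mm behind it (tcp_to_tips is the distance from the TCP to the fingertips, in m); z points along the fingers, y is the line along which they close (so a half turn about z gives the same grasp; the last joint's range is limited). The gripper opens to 88 mm and grips with 3 to 60 N. Pads are 20 mm wide; open, the fingers measure 115 mm over their backs; the gripper's body (75 mm by 178 mm) begins 61 mm behind the grasp point.
Start: joints at [1.196, 0.091, 1.231, -0, 1.82, -0.057], TCP at [0.187, 0.57, 0.231] pointing down, gripper open.
Joint ranges: [-2.87, 2.87], [-0.86, 2.18], [0.17, 2.46], [-1.51, 4.65], [0.06, 2.69], [-2.65, 2.65]. Speed limits (rad/s): [2.57, 2.57, 3.01, 3.14, 3.14, 3.14].

## Interface

Orientations are given as a unit quaternion [w, x, y, z].
In Python, from bench import * gives the robot as it stands. Calls block until the motion is done:
- move_to(position, orientation): joint-space move of the TCP to a pose.
- move_l(position, speed=0.15, orientation=None): straight line of the TCP; orientation=None keeps the orientation; speed is the mean speed in m/s.
- movej(angles): joint-space move.
- gripper_open() and close(): open the fingers fully, or close them until they stop; the grip force is fixed at half the most.
- hold(seconds).
- inverse_kinematics(position, orientation): joint angles nearest the present ones, or None.
- state(): the state.
- get_image(name): name is "scene" or "top" or "wrist"; returns a dict with "frame" (480x640x3 uint8, blue, green, red), "depth" (480x640 float32, m along the optical axis (not along the pixel's ray), 0 where there is no reading), "camera_matrix" (3x3 intrinsics, pixels), "k1" (the pictures are not rectified: a ray, as slopes to the right and down, at radius r is drawn at 1 + k1 r^2 times it, then the intrinsics apply), "view" (4x4, takes a point from world to camera coordinates). Camera axes: x right, y up, looking along -z (the intrinsics and any distortion apply to the point x, -y, -z); pixel columns grow to the right and rows downward; lengths in m; the calibration is good to about 2 mm. A picture is of the moment at which its call begins.
A pose or a line that the arm cannot do raises IKError and nothing moves.
- job_done(): hands the job in; it is judged then, once.
The state is a dict: "time": time; "joint_pos": joint angles; "dq": joint speeds; "joint_torque": joint torques, N m; "ee_pos": TCP position; "ee_rot": TCP orientation; "ft_force": force on the tool from outside, world axes, zero at the start; "moment": the same for the moment, N m; "finger_gap": finger opening in m; "finger_force": force on a finger pad.
Only numpy, scipy, OpenCV 4.12 (cv2) and the standard library are available. Lean on these libraries where they do the work, as an engineer would, in place of code of your own. Each camera call takes 0.05 s, during which the arm holds its last target. There are 200 camera calls.

## Task

The plaster in the clamped mould has gone off and is about to swell, so ease the press: push the hand wheel round by its red handle, anticlockwise seen from above, through exactly one full turn, so that the handle comes back over the yellow pointer. Push with the fingertips only, without gripping the handle or forcing it, leave the mould, the bottle, the cup and the brush undisturbed, and finish clear of everything.

Things in the scene. Friction and masses are not known exactly. Their poses are not given: they have to be found in the camera images.
- handwheel (a joint): Turn of the hand wheel on its vertical axis, rad: 0 at the start, growing anticlockwise seen from above; one full turn is 6.28. It is stiff: about 6 N of sideways push on the handle moves it; it stays where it is left and does not coast. It cannot be turned clockwise from the start (the press is tight). One turn raises the top plate 4 mm; the wheel itself stays at its height.
- wheel_hub (a point): Centre of the top face of the wheel's hub, on the wheel's vertical axis, about 211 mm above the bench. The wheel is dark cast iron, level, 156 mm over the rim, with three spokes; its round rim (16 mm thick) has its centre circle at 70 mm radius and its top 12 mm below this point. The screw, 20 mm thick, stands up through the hub, 11 mm above this point at the start.
- red_handle: The red upright handle grip of the wheel; the position is its middle, on its own axis, at 70 mm radius from the wheel's axis. The grip is a plain round barrel 18 to 25 mm thick and 61 mm tall, from 31 mm below to 30 mm above this point (its foot is 8 mm above the rim's top, its top end about 268 mm above the bench); it turns freely on its own pin.
- index_mark (a point): Outer end of the yellow pointer fixed to the press's collar under the wheel, reaching 111 mm from the wheel's axis, 32 mm below the top of the rim. At the start the handle stands right over its direction, and it does not turn with the wheel.
- press: The green bench mould press, bolted down: base 260 x 250 x 18 mm, two steel columns 98 mm to either side (along its own y) of the wheel's axis, a cross-beam 250 mm long whose top is 157 mm above the bench (column nuts to 174 mm). Origin: centre of the base's underside, on the wheel's axis. Everything of it but the wheel, handle and screw lies below 175 mm.
- plate_front (a point): Middle of the top front edge of the steel top plate that presses on the mould; it rises 4 mm for each turn of the wheel.
- mould: White plaster two-part mould block, 160 x 140 x 60 mm, 2 kg, loose on the press's base under the top plate. Origin: centre of its underside.
- soap: Green bottle of mould soap, 64 mm thick, 170 mm tall, standing loose on one side of the press. Origin: centre of its underside.
- cup: Grey plastic mixing cup, 90 mm across the rim, 85 mm tall, standing loose on the other side of the press. Origin: centre of its underside.
- brush: Flat brush lying loose on the front ledge of the press's base, nearest the robot: wooden handle, steel ferrule, dark bristle block; 136 x 27 x 12 mm, along its own x. Origin on the underside, where handle and ferrule meet.

How it is judged:
By the outcome, as a careful person would: the job done as asked, in the order asked, and still so for the second after the job is handed in, with the robot touching nothing.
It also fails if it takes over 58 s, if anything falls off the work surface, if the arm or the gripper's body presses on something with over 40 N, if the wrist force passes 120 N, or if a joint passes its speed limit or range.

## Working session

There is one attempt and no reset: what is moved stays moved. The work goes in short steps, each a Python script; the robot and the scene stay as the last script left them, time stands still between calls to the robot, and variables do not carry over. Pictures are saved under pics/ and viewed, at most 10 in all, crops included, and the job is handed in when it is done.

```bash
mkdir -p pics
cat > h.py <<'E'
from bench import *
import numpy as np, cv2
def ray(im,u,v):
    K=np.array(im["camera_matrix"]);V=np.array(im["view"])
    d=np.array([(u-K[0,2])/K[0,0],(v-K[1,2])/K[1,1]]);s=d.copy()
    for _ in range(20): s=d/(1+im["k1"]*(s@s))
    R=V[:3,:3];c=-R.T@V[:3,3]
    return c,R.T@np.array([s[0],-s[1],-1])
def onz(im,u,v,z):
    c,r=ray(im,u,v);return c+r*(z-c[2])/r[2]
def pt(im,u,v):
    c,r=ray(im,u,v);return c+r*im["depth"][int(v),int(u)]
E
python3 - <<'E'
from h import *
print(state())
for n in("scene","top","wrist"):
    im=get_image(n);cv2.imwrite(f"pics/{n}0.png",im["frame"]);np.savez(f"{n}0.npz",**im)
    hsv=cv2.cvtColor(im["frame"],cv2.COLOR_BGR2HSV)
    print(n,-np.array(im["view"])[:3,:3].T@np.array(im["view"])[:3,3])
    for c,lo,hi in(("red",(0,150,70),(6,255,255)),("red2",(174,150,70),(180,255,255)),("yel",(22,130,100),(35,255,255))):
        m=cv2.inRange(hsv,lo,hi);k,l,s,ce=cv2.connectedComponentsWithStats(m)
        for i in range(1,k):
            if s[i,4]>20:
                print(c,s[i],ce[i],pt(im,*ce[i]))
E
```

```text
{'time': 0.0, 'joint_pos': array([ 1.19630357e+00,  9.18103267e-02,  1.23186251e+00, -2.30010835e-05,
        1.81984787e+00, -5.66914610e-02]), 'dq': array([ 0.00102644,  0.00103634, -0.00013414,  0.00096496, -0.00096378,
       -0.00035236]), 'joint_torque': array([-2.86989052e-04, -4.46453476e+01, -4.06451797e+01,  6.99472683e-02,
        2.91052507e-02, -1.45012764e-04]), 'ee_pos': array([0.18738233, 0.56967629, 0.22954916]), 'ee_rot': array([-1.95339261e-04,  1.58235516e-01,  9.87400928e-01, -9.44091419e-04]), 'ft_force': array([ 0.3957882 ,  0.36005874, -0.12999358]), 'moment': array([ 0.03455235, -0.05431455, -0.03789825]), 'finger_force': 0.0, 'finger_gap': 0.08789236912879722}
scene [1.53882243 0.29586736 0.8012394 ]
red [280 175  11  28 264] [284.78409091 187.93939394] [ 0.50572881 -0.03844239  0.24649146]
yel [  47    0   71  127 5906] [84.99288859 53.6794785 ] [-1.78311157 -2.05442224 -0.18394609]
yel [178  92   6   8  39] [180.69230769  95.66666667] [-0.15441043 -0.58601148  0.18323835]
yel [521 161 119  19 938] [580.50959488 169.77398721] [-0.18928406  0.65398014  0.03953677]
top [0.36121223 0.04859871 1.26494941]
red [356 255  12  13 116] [361.6637931  260.84482759] [ 0.48660147 -0.04225851  0.26746892]
yel [353 274   6  11  35] [356.05714286 279.42857143] [ 0.45893701 -0.0394089   0.16495384]
wrist [0.11455847 0.59429863 0.38291622]
```

View pics/top0.png

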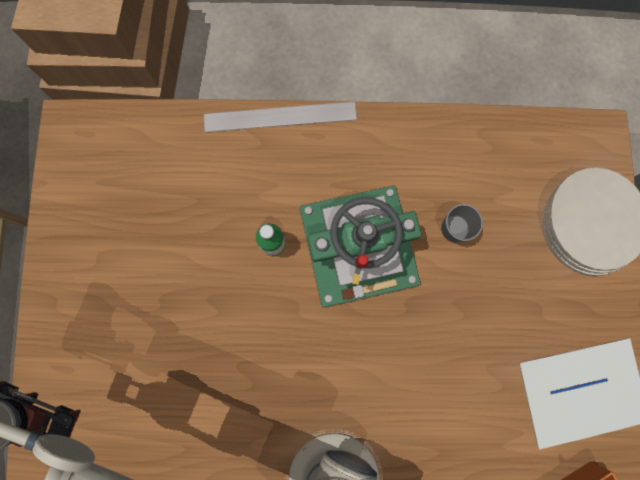

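View pics/scene0.png

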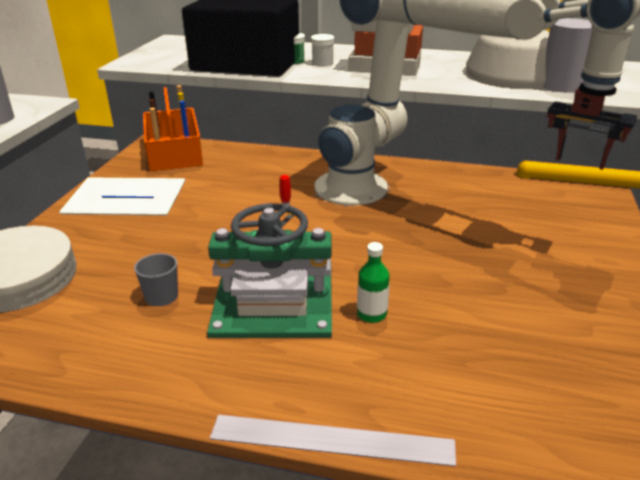

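The top view shows the wheel hub at about (367,231), the red handle at (362,261) and the yellow pointer tip at (356,280). The bottle is at (269,238), the cup at (462,224) and the brush at about (370,290). Next I'll fit the rim circle from depth.

```bash
cat >> h.py <<'E'
def cloud(im):
    K=np.array(im["camera_matrix"]);V=np.array(im["view"]);g=np.indices((480,640))
    d=np.stack([(g[1]-K[0,2])/K[0,0],(g[0]-K[1,2])/K[1,1]],-1);s=d.copy()
    for _ in range(20): s=d/(1+im["k1"]*(s**2).sum(-1,keepdims=True))
    D=im["depth"][...,None];R=V[:3,:3];c=-R.T@V[:3,3]
    return c+(np.concatenate([s*[1,-1],-np.ones_like(D)],-1)*D)@R
def redmask(im):
    hsv=cv2.cvtColor(im["frame"],cv2.COLOR_BGR2HSV)
    return (cv2.inRange(hsv,(0,150,60),(6,255,255))|cv2.inRange(hsv,(174,150,60),(180,255,255)))>0
def handle(im,c=(0.56,-0.06)):
    P=cloud(im)[redmask(im)];P=P[(P[:,2]>.258)&(P[:,2]<.275)&(np.hypot(*(P[:,:2]-c).T)<.12)]
    return P.mean(0),len(P)
E
python3 - <<'E'
from h import *
from scipy.optimize import least_squares
im=dict(np.load("top0.npz"));P=cloud(im)
print(handle(im), P[231,367])
Q=P.reshape(-1,3);g=im["frame"].reshape(-1,3)
c=P[231,367,:2]; 
for _ in range(4):
    r=np.hypot(*(Q[:,:2]-c).T)
    S=Q[(Q[:,2]>.18)&(Q[:,2]<.208)&(r>.058)&(r<.082)&(g.max(1)<110)]
    f=least_squares(lambda p:np.hypot(*(S[:,:2]-p[:2]).T)-p[2],[*c,.07],loss="soft_l1",f_scale=.003);c=f.x[:2]
print(f.x,len(S),S[:,2].mean())
h=handle(im)[0]; print(np.degrees(np.arctan2(*(h[:2]-c)[::-1])),np.hypot(*(h[:2]-c)))
hs=cv2.cvtColor(im["frame"],cv2.COLOR_BGR2HSV);m=(cv2.inRange(hs,(20,110,90),(36,255,255))>0)
m[:265]=0;m[300:]=0;m[:,:340]=0;m[:,375:]=0
v,u=np.nonzero(m);Y=np.array([onz(im,a,b,.167) for a,b in zip(u,v)])
print("yel",Y.mean(0),np.degrees(np.arctan2(*(Y.mean(0)[:2]-c)[::-1])),np.hypot(*(Y[:,:2]-c).T).max())
im=dict(np.load("scene0.npz"));P=cloud(im)[redmask(im)];P=P[P[:,2]>.2];print(np.median(P,0),P[:,2].min(),P[:,2].max())
E
```

```text
(array([ 0.48866542, -0.04345511,  0.26503948]), 90) [ 0.55537462 -0.05788688  0.21978127]
[ 0.55684824 -0.05738628  0.06951383] 1389 0.19713088042206028
168.45222502327707 0.06959148449272824
yel [ 0.45943339 -0.03880447  0.167     ] 169.20060626077756 0.10988312093780243
[ 0.50065671 -0.03987675  0.24443107] 0.2082777078698449 0.8012394020621254
```

```bash
cat >> h.py <<'E'
C=np.array([0.5568,-0.0574]);T0=168.8;yw=np.radians(T0-180)/2;Q=[0,-np.sin(yw),np.cos(yw),0];Z=.233
def peg(deg,z=Z,r=.07):
    a=np.radians(T0+deg);return [C[0]+r*np.cos(a),C[1]+r*np.sin(a),z]
def st(tag=""):
    s=state();p=s["ee_pos"][:2]-C
    print(tag,"t%.1f"%s["time"],"peg %.1f r%.4f"%((np.degrees(np.arctan2(p[1],p[0]))-T0)%360,np.hypot(*p)),"z%.3f"%s["ee_pos"][2],"F",s["ft_force"].round(1),"gap%.4f"%s["finger_gap"])
    return s
E
python3 - <<'E'
from h import *
close(); st()
move_to(peg(-38,.33),Q); st()
move_l(peg(-38),.12); st()
move_l(peg(-27),.05); st()
for d in range(-24,-5,3): move_l(peg(d),.03); st()
for n in("wrist","top"):
    im=get_image(n);cv2.imwrite(f"pics/{n}1.png",im["frame"])
    if n=="top": print(handle(im))
E
```

```text
t1.5 peg 311.7 r0.7280 z0.231 F [ 0.1 -0.5  0.4] gap0.0005
 t3.9 peg 321.6 r0.0705 z0.330 F [-0.5 -0.6 -0.5] gap0.0005
 t4.8 peg 321.8 r0.0698 z0.234 F [0.6 1.1 0.6] gap0.0005
 t5.2 peg 333.3 r0.0699 z0.233 F [-0.1 -0.1 -0.2] gap0.0006
 t5.5 peg 336.1 r0.0700 z0.233 F [-0.6 -0.6  0.8] gap0.0008
 t5.8 peg 339.1 r0.0700 z0.233 F [-0.8  0.3  0.6] gap0.0003
 t6.1 peg 341.9 r0.0702 z0.233 F [-0.3  2.1 -0.4] gap0.0005
 t6.3 peg 344.6 r0.0703 z0.233 F [0.  5.3 0.4] gap0.0005
 t6.6 peg 347.7 r0.0701 z0.233 F [ 0.7  4.5 -0.1] gap0.0005
 t6.9 peg 350.9 r0.0700 z0.233 F [ 1.2  5.1 -0.9] gap0.0005
 t7.2 peg 354.0 r0.0700 z0.233 F [ 0.5  4.2 -0.8] gap0.0003
(array([nan, nan, nan]), 0)h.py:24: RuntimeWarning: Mean of empty slice.
  return P.mean(0),len(P)
  ret = um.true_divide(
```

View pics/wrist1.png

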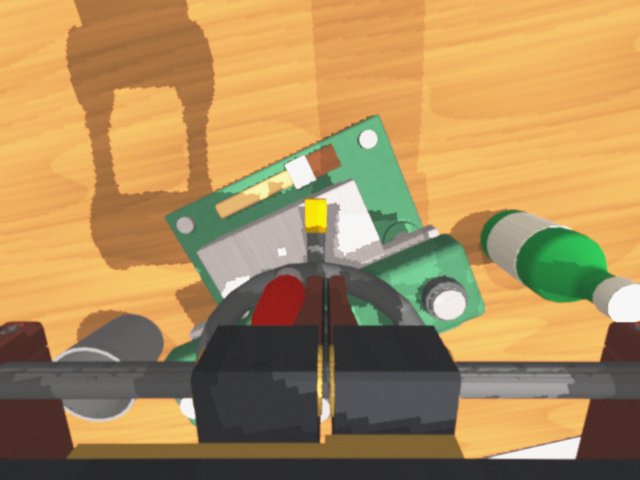

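The red handle at (278,300) is now left of the pointer at (316,215). The closed fingertips are against it with a clean push of about 5 N. I'll carry on round.

Run:
```python
from h import *
for d in range(-2,331,4):
    move_l(peg(d),.04)
    F=np.linalg.norm(state()["ft_force"])
    if d%24==22 or F>12 or F<2: st(d)
    if F>25: break
st("end"); im=get_image("wrist");cv2.imwrite("pics/wrist2.png",im["frame"])
```

```text
-2 t7.5 peg 358.1 r0.0701 z0.233 F [ 0.8  4.4 -1. ] gap0.0008
22 t9.2 peg 22.0 r0.0702 z0.233 F [-1.3  4.8 -1.4] gap0.0005
46 t10.8 peg 46.1 r0.0702 z0.233 F [-3.6  1.2 -1.5] gap0.0005
70 t12.5 peg 70.0 r0.0699 z0.233 F [-4.  -0.3 -1.5] gap0.0004
94 t14.1 peg 94.0 r0.0699 z0.233 F [-3.2  1.3 -0.9] gap0.0005
118 t15.8 peg 118.0 r0.0703 z0.233 F [-3.4 -1.7  0.3] gap0.0008
142 t17.4 peg 142.0 r0.0701 z0.233 F [-1.7 -3.7 -1. ] gap0.0004
166 t19.1 peg 166.1 r0.0699 z0.233 F [-1.  -2.9 -0.4] gap0.0004
190 t20.7 peg 190.0 r0.0699 z0.233 F [-1.3 -4.3  0.5] gap0.0004
214 t22.4 peg 213.8 r0.0704 z0.233 F [ 1.3 -4.7 -1.3] gap0.0003
238 t24.0 peg 238.1 r0.0702 z0.233 F [ 4.1 -1.9 -0.1] gap0.0004
262 t25.7 peg 262.0 r0.0698 z0.233 F [ 4.4 -0.7  0.1] gap0.0006
286 t27.3 peg 286.0 r0.0703 z0.233 F [ 3.6 -0.   0. ] gap0.0008
310 t29.0 peg 310.0 r0.0702 z0.233 F [1.7 5.1 0.2] gap0.0004
end t30.4 peg 330.1 r0.0700 z0.233 F [0.2 3.8 0.7] gap0.0009
```

View pics/wrist2.png

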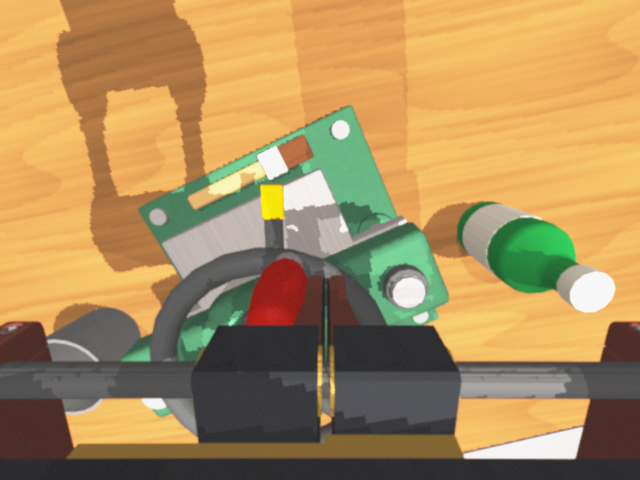

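The handle at (278,295) is coming up to the pointer at (272,200) and is about 12° short. I'll push nearly there, back away and measure.

Run:
```python
from h import *
for d in (333,336,338.5,340.5): move_l(peg(d),.03)
st()
move_l(peg(330),.05); move_l(peg(325,.36),.15)
move_l([.50,.17,.36],.2); st()
for k in range(2):
    im=get_image("top"); h,n=handle(im); print(h,n,np.degrees(np.arctan2(*(h[:2]-C)[::-1])))
cv2.imwrite("pics/top3.png",cv2.resize(im["frame"][160:320,240:500],None,fx=3,fy=3))
```

```text
t31.5 peg 340.5 r0.0700 z0.233 F [0.6 4.9 0.4] gap0.0004
 t33.9 peg 295.3 r0.2337 z0.360 F [-0.4 -0.1  0.2] gap0.0003
[ 0.48885246 -0.04221506  0.26493394] 86 167.4025155801557
[ 0.48882703 -0.04213796  0.26476693] 86 167.34519087515724
```

View pics/top3.png

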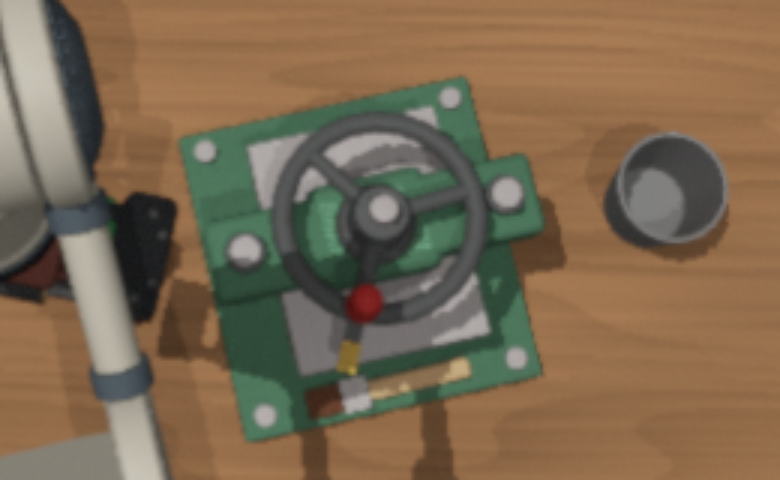

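The handle at (365,303) is over the pointer at (349,355) but about 1.1° short of its start reading. The cup and brush look untouched. One small final nudge.

Run:
```python
from h import *
move_l(peg(325,.36),.25); move_l(peg(328),.15); move_l(peg(338.5),.05); move_l(peg(341.5),.02); st()
move_l(peg(330),.05); move_l(peg(325,.36),.15)
move_l([.50,.17,.36],.25); st()
im=get_image("top"); h,n=handle(im); print(h,n,np.degrees(np.arctan2(*(h[:2]-C)[::-1])))
o=np.load("top0.npz")["frame"]
cv2.imwrite("pics/top4.png",np.hstack([cv2.resize(f[170:320,240:500],None,fx=1.5,fy=1.5) for f in (o,im["frame"])]))
s=get_image("scene")["frame"];cv2.imwrite("pics/scene4.png",s)
```

```text
t36.6 peg 341.1 r0.0703 z0.233 F [ 0.1  4.4 -0.4] gap0.0003
 t38.9 peg 295.3 r0.2338 z0.360 F [ 0.4  0.6 -0.1] gap0.0006
[ 0.48903519 -0.04268689  0.26459551] 87 167.7500552299797
```

View pics/scene4.png

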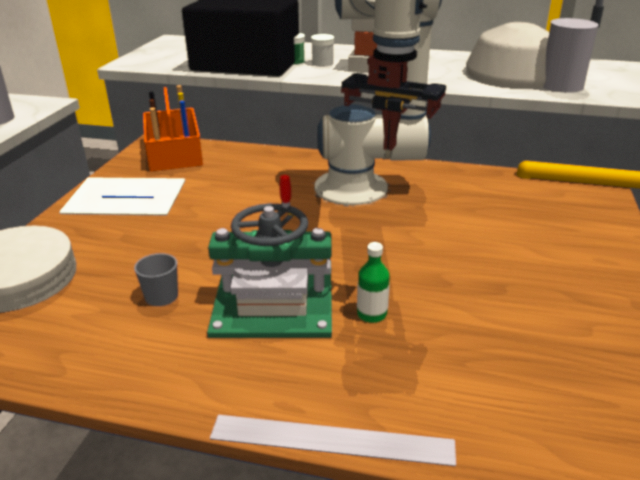

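The scene view shows the handle at (285,188), where it began. The bottle (373,285), cup (158,280) and mould haven't moved, and the arm is clear. The remaining 0.7° is within measuring noise, so I'm handing it in.

```bash
python3 -c "
from h import *
print(job_done())"
```

```text
the job is handed in; nothing more can be done
None
```

I pushed the hand wheel one full anticlockwise turn with the closed fingertips and handed the job in at about 39 s. The handle is back over the yellow pointer, 0.7° short by the camera, the mould, bottle, cup and brush look undisturbed, and the arm is clear.

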